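# Fetch the cookie stamp from the deep pot

## Robot

A 6-joint arm with a two-finger parallel gripper is mounted at the origin on a cart in front of the work surface, level with it; the furniture and walls round the work are solid. World frame = base frame: x ahead of the robot, y to its left, z up, the work surface at z = 0. Lengths are in m, angles in rad, forces in N, time in s.
With the tool pointing down it reaches from about 0.275 to 0.85 m from the base axis. Payload 19 kg.
Tool frame: the origin (TCP) lies on the front face of the gripper's body, between the roots of the fingers; the fingertips stand finger_overhang ahead of it and the grasp point (between the pads) lies 54 mm ahead of it (finger_overhang is the distance from the TCP to the fingertips, in m); z points along the fingers, y is the line along which they close (so a half turn about z gives the same grasp; the last joint's range is limited). The gripper opens to 85 mm and grips with 20 to 120 N. Pads are 22 mm wide; open, the fingers measure 114 mm over their backs; the gripper's body (76 mm by 85 mm) begins 54 mm behind the grasp point. The pads swing forward as they close: fully open they stand 13 mm farther back than shut.
Start: joints at [1.117, 0.15, 1.437, -0, 1.554, -0.134], TCP at [0.181, 0.546, 0.304] pointing down, gripper open.
Joint ranges: [-2.8, 2.8], [-0.68, 2.1], [0.12, 2.68], [-1.39, 4.53], [0.16, 2.79], [-2.81, 2.81]. Speed limits (rad/s): [1.89, 1.89, 2.22, 3.01, 3.01, 3.01].

## Interface

Orientations are given as a unit quaternion [w, x, y, z].
In Python, from bench import * gives the robot as it stands.
- The arm moves only by the shell command python3 -m crank 'ROWS'. ROWS is JSON, a list of rows, each a list of 7 numbers: the opening, from 0 (shut) to 1 (fully open), then the shift along the tool's x, y, z in cm, then the turn, a rotation vector about the tool's x, y, z in rad. In form: [[jaw, dx, dy, dz, rx, ry, rz], ...]. A call has 1 to 8 rows; each row is the pose to reach, as a shift and turn from the pose commanded when the call began, along the tool's axes at that moment; what a row does not reach only later rows make up. A row lasts 1/8 s, in which the tool goes at most 62.5 mm and 10.7 degrees, less where a joint would pass 70% of its speed; a pose out of reach is approached as far as the arm can. A call with a gripper value outside its range is refused whole. The fingers move at their own pace and stop on an object; the grip force is fixed at half the most. Time passes only in rows, so rows that repeat a pose let the fingers close. It gives the time, the measured TCP pose, the force, the opening and the grip force at its end, in the units of the state.
- sense(): the state, without advancing time (a new reading comes with each control period).
- camera(name): name is "scene" or "top" or "wrist"; returns a dict with "color" (420x560x3 uint8, red, green, blue), "range_z" (420x560 float32, m along the optical axis (not along the pixel's ray), 0 where there is no reading), "vfov" (degrees; the focal length in pixels is half the picture's height over the tangent of half this angle, whatever the lens; pixels are square), "cx", "cy" (the principal point, pixels), "k1" (the pictures are not rectified: a ray, as slopes to the right and down, at radius r is drawn at 1 + k1 r^2 times it, then the intrinsics apply), "R" (3x3) and "t" (3): a world point X has camera coordinates R X + t. Camera axes: x right, y down, z forward; pixel columns grow to the right and rows downward; lengths in m; the calibration is good to about 2 mm. A picture is of the moment at which its call begins.
- job_done(): hands the job in; it is judged then, once.
The state is a dict: "t": time; "joint_positions": joint angles; "joint_velocities": joint speeds; "effort": joint torques, N m; "position": TCP position; "orientation": TCP orientation; "ft_force": force on the tool from outside, world axes, zero at the start; "ft_torque": the same for the moment, N m; "finger_gap": finger opening in m; "grip_force": force on a finger pad.
Only numpy, scipy, OpenCV 4.12 (cv2) and the standard library are available. Lean on these libraries where they do the work, as an engineer would, in place of code of your own. Each camera call takes 0.05 s, during which the arm holds its last target. There are 200 camera calls.

## Task

The wooden cookie stamp has been put away at the bottom of the tall white pot. The pot is too narrow for spread fingers, so reach in with them together and open them only down inside, lift the stamp out by its knob and stand it upright on a clear part of the chopping board, setting it down rather than dropping it. Leave the pot standing where it is without leaning on it, and do not disturb the lemon, the lime or the mug.

Things in the scene. Friction and masses are not known exactly. Their poses are not given: they have to be found in the camera images.
- stamp: Cookie stamp of plain turned wood, 92 mm tall, standing upright in the pot (about in its middle, up to 7 mm off). Round foot 76 mm across and 18 mm thick, slim waist (16 mm across at its slimmest), cylindrical knob 24 mm across that runs from 60 to 87 mm above the underside, with bevelled ends. Mass about 0.18 kg. Origin: centre of its underside; z runs up through the knob. Round about z, so its yaw does not matter.
- knob (a point): Centre of the stamp's knob, on its axis, 74 mm above its underside; here the knob is 24 mm across. As it stands in the pot this point is 82 mm above the worktop and 38 mm below the pot's rim; the stamp's top is 20 mm below the rim.
- pot: Tall plain white round stoneware pot, open at the top and not fastened, about 0.95 kg, on the worktop: 120 mm high, 120 mm across outside, bore 108 mm across (about 106 mm between the flats of its many-sided inner wall), wall 6 mm, floor 8 mm thick. Fingers spread as wide as 100 mm over their backs, and gripper bodies, do not go in, so stay with the fingertips at most about 45 mm below the rim. Origin: centre of its underside; z up.
- board: Fixed wooden chopping board lying flat, 250 mm (its x) by 320 mm (its y), 22 mm thick, with two pieces of fruit on its far (+x) corners; the middle and the near half are clear. Origin: centre of its underside, so its top is 22 mm above the origin.
- lemon: Lemon, 71 x 53 x 51 mm, lying loose near the board's far left corner. Origin: centre of its underside.
- lime: Lime, 53 x 46 x 48 mm, lying loose near the board's far right corner. Origin: centre of its underside.
- mug: White patterned mug, 91 mm tall, 82 mm across, 114 mm over its handle (at its -y side), standing loose on the worktop; it and the pot, which is taller, swap places from start to start. Origin: under the middle of its outline, handle included. Wall cabinets hang behind these things, from 0.46 m above the worktop, their fronts and handles about 0.6 m ahead of the base: keep the wrist back when swinging across.

How it is judged:
On the way:
1. the stamp has been lifted out of the pot: its underside is above the pot's rim (height (world z) of stamp above 0.122 m), for 0.1 s.
At the end, for the whole second after the job is handed in: The stamp stands upright (within 0.12 rad) and at rest with its foot on the chopping board, overhanging its edge by no more than about 13 mm; the pot stands upright within 40 mm of where it was, and the lemon, the lime and the mug are within 30 mm of where they were (x of stamp in the frame of board between -0.1 and 0.1 m and y of stamp in the frame of board between -0.135 and 0.135 m and height (world z) of stamp between 0.018 and 0.027 m and angle between stamp's own z axis and vertical below 0.12 rad and contact force between stamp and board above 0.2 N and linear speed of stamp below 0.02 m/s and angle between pot's own z axis and vertical below 0.1 rad and distance of pot from where it was at the start of the episode below 0.04 m and height (world z) of pot below 0.01 m and distance of each of lemon, lime, mug from where it was at the start of the episode below 0.03 m); the robot touches nothing.
It fails at once if the pot is tipped by more than 0.3 rad or pushed more than 40 mm (angle between pot's own z axis and vertical above 0.3 rad or distance of pot from where it was at the start of the episode above 0.04 m).
It fails at once if the gripper leans on the pot with more than 30 N (contact force between any of the fingers, the arm and pot above 30 N).
It fails at once if the stamp is dropped: it falls freely (faster than 0.2 m/s, untouched by the fingers) with its underside more than 15 mm above the board (contact force between the fingers and stamp below 0.01 N and height (world z) of stamp above 0.037 m and linear speed of stamp above 0.2 m/s).
It fails at once if the lemon, the lime or the mug is moved by more than 30 mm (distance of any of lemon, lime, mug from where it was at the start of the episode above 0.03 m).
It also fails if it takes over 48 s, if anything falls off the work surface, if the arm or the gripper's body presses on something with over 40 N, if the wrist force passes 120 N, or if a joint passes its speed limit or range.

## Working session

There is one attempt and no reset: what is moved stays moved. The work goes in short steps, Python scripts to look and compute and a shell command to move; the robot and the scene stay as the last step left them, time stands still between calls to the robot, and variables do not carry over. Pictures are saved under pics/ and viewed, at most 10 in all, crops included, and the job is handed in when it is done.

```bash
ls; mkdir -p pics; cat > h.py <<'E'
from bench import *
import numpy as np, cv2
def world(c):
    h,w=c["range_z"].shape; f=h/2/np.tan(np.radians(c["vfov"])/2)
    K=np.array([[f,0,c["cx"]],[0,f,c["cy"]],[0,0,1.]])
    u,v=np.meshgrid(np.arange(w),np.arange(h))
    p=cv2.undistortPoints(np.stack([u,v],-1).reshape(-1,1,2).astype(float),K,np.array([c["k1"],0,0,0.])).reshape(h,w,2)
    z=c["range_z"][...,None]
    X=np.concatenate([p*z,z],-1)
    W=(X-np.array(c["t"]))@np.array(c["R"])
    W[c["range_z"]==0]=np.nan
    return W
def save(c,n): cv2.imwrite("pics/"+n+".png",c["color"][...,::-1])
E
python3 - <<'E'
from h import *
print(sense())
c=camera("top");save(c,"top0");W=world(c)
print(c["R"],c["t"])
for r in range(0,420,30): print(' '.join('%4d,%4d,%3d'%tuple(np.nan_to_num(W[r,q]*1000)) for q in range(0,560,50)))
E
```

```text
pics
{'t': 0.0, 'joint_positions': array([ 1.11700603e+00,  1.51001577e-01,  1.43802199e+00, -2.68411688e-05,
        1.55378490e+00, -1.34001488e-01]), 'joint_velocities': array([ 0.00095978,  0.00053521, -0.0021336 ,  0.00139152,  0.0009616 ,
        0.00156507]), 'effort': array([ 3.54654236e-03, -7.13055325e+01, -5.70865059e+01,  1.28780671e-04,
        9.04583896e-03,  1.30618400e-04]), 'position': array([0.18071933, 0.54570216, 0.30327103]), 'orientation': array([-1.63257990e-04,  1.59213693e-01,  9.87243957e-01, -5.85730805e-04]), 'ft_force': array([ 0.04632077,  0.37784404, -0.31799456]), 'ft_torque': array([-0.00865755, -0.01091301,  0.0037283 ]), 'grip_force': 0.0, 'finger_gap': 0.08545895593713834}
[[ 0.00128841 -0.99996767  0.00793726]
 [-0.99167018 -0.00229993 -0.12878262]
 [ 0.12879672 -0.00770522 -0.99164108]] [0.00579469 0.52111751 1.44074295]
 614, 322,1041  615, 269,1037  615, 213,1037  614, 157,1038  615, 103,1036  614,  48,1036  613,  -5,1039  614, -60,1038  615,-115,1039  615,-169,1040  614,-224,1044  615,-280,1044
 615, 363,975  615, 300,974  615, 238,971  614, 
[... 1485 characters left out ...]
,446  223, 656,209  193, 660,-168  141, 658,-823  134, 423,-922  144, 155,-815  145, -94,-800  136,-360,-907  134,-627,-921  133,-893,-921  131,-1159,-912  129,-1430,-908
 197, 560,597  199, 456,607  187, 394,512   -6, 653,-821  -17, 417,-907  115, 105,  5  116, -54, 11  -19,-361,-927  -19,-622,-919  -19,-881,-904  -22,-1147,-903  -27,-1423,-912
 141, 553,603   56, 655,193  141, 362,591 -152, 650,-824 -171, 417,-922   22, 104,  8   71, -42,244 -167,-356,-906 -168,-613,-899 -168,-870,-888 -175,-1141,-905 -176,-1401,-890
  34, 658,421   82, 459,587   94, 346,626   96, 252,629 -318, 412,-909  -25,  94,173    0, -41,268 -315,-353,-897 -319,-611,-905 -318,-866,-891 -329,-1138,-914 -333,-1404,-909
```

View pics/top0.png

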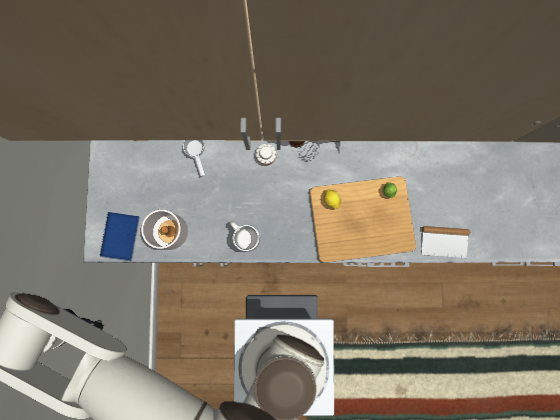

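The top view shows the pot with the stamp at about (161,230), the mug at (243,237), the board centred near (362,220), the lemon at (332,199) and the lime at (390,190).

```bash
python3 - <<'E'
from h import *
c=camera("top");W=world(c)
def sel(r0,r1,c0,c1,z0,z1):
    P=W[r0:r1,c0:c1].reshape(-1,3); return P[(P[:,2]>z0)&(P[:,2]<z1)]
P=sel(205,255,135,185,.105,.135); print("rim",len(P),cv2.minEnclosingCircle(P[:,:2].astype(np.float32)),P[:,2].mean())
# stamp: brown pixels
hsv=cv2.cvtColor(c["color"],cv2.COLOR_RGB2HSV)
m=np.zeros(hsv.shape[:2],bool); m[205:255,135:185]=hsv[205:255,135:185,1]>90
Q=W[m]; print("brown",len(Q),Q.min(0),Q.max(0)); T=Q[Q[:,2]>.085]; print("top",len(T),T.mean(0),T.min(0),T.max(0))
P=sel(220,256,222,265,.07,.11); print("mug",P.mean(0),P.min(0),P.max(0))
m=np.zeros(hsv.shape[:2],bool); m[172:268,305:420]=(hsv[172:268,305:420,1]>70)
B=W[m];B=B[(B[:,2]>.008)&(B[:,2]<.035)]; print("board",cv2.minAreaRect(B[:,:2].astype(np.float32)),B.mean(0))
# mean gripper
s=sense();print(s["position"])
E
```

```text
rim 307 ((0.43169966340065, 0.37414488196372986), 0.06105714663863182) 0.11712480865155009
brown 385 [nan nan nan] [nan nan nan]
top 51 [0.43111127 0.3672135  0.0969316 ] [0.42033078 0.35599116 0.08784323] [0.44255061 0.37922473 0.10658076]
mug [0.41881772 0.12634503 0.08493649] [0.36889507 0.07528665 0.07026241] [0.46029406 0.16438102 0.10084862]
board ((0.47469866275787354, -0.2612222731113434), (0.24998489022254944, 0.32040923833847046), 7.228519916534424) [ 0.46782188 -0.26087679  0.01998878]
[0.18071375 0.54572648 0.30333141]
```

```bash
python3 -c "
import bench;print([n for n in dir(bench) if n[0]!='_'], getattr(bench,'finger_overhang',None))"
python3 -m crank '[[0.45,-6,-1.8,0,0,0,0],[0.45,-12,-3.6,0,0,0,0],[0.45,-18,-5.4,0,0,0,0],[0.45,-24,-7.2,0,0,0,0],[0.45,-29.3,-9,0,0,0,0],[0.45,-29.3,-9,0,0,0,0],[0.45,-29.3,-9,0,0,0,0],[0.45,-29.3,-9,0,0,0,0]]'
python3 - <<'E'
from h import *
s=sense();print(s["position"],s["orientation"],s["finger_gap"],s["joint_positions"])
c=camera("wrist");save(c,"w1");W=world(c);np.save("w1.npy",W)
hsv=cv2.cvtColor(c["color"],cv2.COLOR_RGB2HSV)
print(c["t"],-np.array(c["R"]).T@np.array(c["t"]))
r=(abs(W[...,2]-.12)<.006)&(np.hypot(W[...,0]-.432,W[...,1]-.374)<.075);P=W[r]
print("rim",len(P),cv2.minEnclosingCircle(P[:,:2].astype(np.float32)),P[:,2].mean())
k=(W[...,2]>.09)&(W[...,2]<.108)&(np.hypot(W[...,0]-.432,W[...,1]-.37)<.03);P=W[k]
print("knob top",len(P),cv2.minEnclosingCircle(P[:,:2].astype(np.float32)),P.mean(0))
E
```

```text
['Unreachable', 'camera', 'finger_overhang', 'job_done', 'sense'] 0.0726
t: 1.1
position: [0.4298, 0.369, 0.3039]
orientation: [-0.0, 0.159, 0.987, -0.0]
ft_force: [-1.5, -0.3, -0.5]
finger_gap: 0.0383
grip_force: 0.0
[0.42977788 0.36900045 0.30386723] [-1.07915943e-04  1.58521301e-01  9.87355552e-01 -1.36753474e-05] 0.038331276083744606 [ 5.73402192e-01  1.32750531e-01  1.45755130e+00  1.24038137e-04
  1.55146957e+00 -6.79010869e-01]
[-0.48460936 -0.31612695  0.30136502] [0.36637895 0.38947279 0.3737389 ]
rim 4124 ((0.4325755536556244, 0.3770897388458252), 0.06007124111056328) 0.11922283603849096
knob top 686 ((0.43162915110588074, 0.37128880620002747), 0.011869844049215317) [0.43047193 0.37165672 0.09813643]
```

View pics/w1.png

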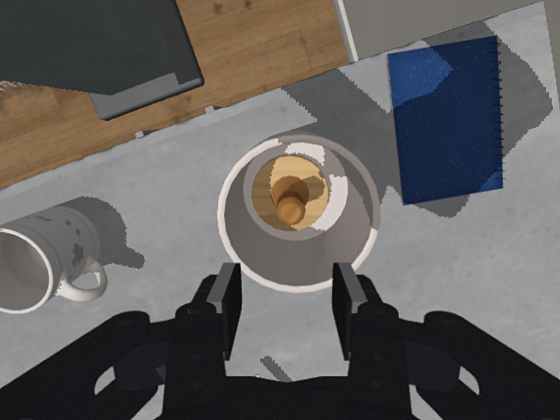

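The wrist view shows the knob at (291,210) inside the pot, whose rim is centred near (300,213). The fingers hang centred over the pot, and its mouth is clear.

```bash

python3 -m crank '[[0.45,-0.1,0.3,3,0,0,0],[0.45,-0.1,0.3,6,0,0,0],[0.45,-0.1,0.3,8,0,0,0],[0.45,-0.1,0.3,10,0,0,0],[0.45,-0.1,0.3,10,0,0,0],[0.45,-0.1,0.3,10,0,0,0]]'
python3 - <<'E'
from h import *
s=sense();print(s["position"],s["finger_gap"])
c=camera("wrist");save(c,"w2");W=world(c)
r=(abs(W[...,2]-.12)<.006)&(np.hypot(W[...,0]-.432,W[...,1]-.374)<.075);P=W[r]
print("rim",len(P),cv2.minEnclosingCircle(P[:,:2].astype(np.float32)))
k=(W[...,2]>.09)&(W[...,2]<.108)&(np.hypot(W[...,0]-.432,W[...,1]-.37)<.03);P=W[k]
if len(P):print("knob top",len(P),cv2.minEnclosingCircle(P[:,:2].astype(np.float32)),P.mean(0))
E
```

```text
t: 1.9
position: [0.4324, 0.3713, 0.2048]
orientation: [0.0, 0.159, 0.987, 0.0]
ft_force: [0.7, 0.0, 0.0]
finger_gap: 0.0385
grip_force: 0.0
[0.43240246 0.37129787 0.20484725] 0.038548943037912814
rim 8977 ((0.432831346988678, 0.3766026794910431), 0.06008634343743324)
knob top 1539 ((0.43187499046325684, 0.3715568780899048), 0.012251829728484154) [0.42978902 0.37188849 0.09803608]
```

View pics/w2.png

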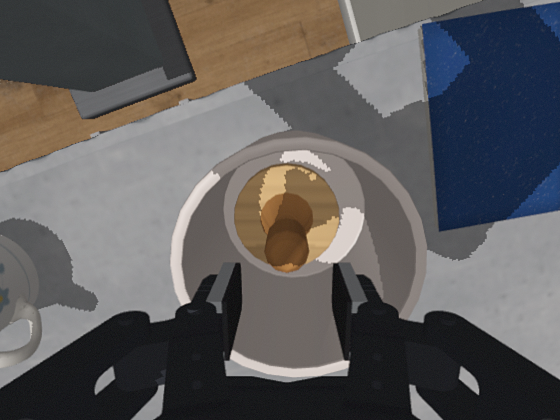

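The knob, near (287,245), lies midway between the fingers at columns 235 and 340. The TCP agrees with it to under 1 mm, so I'll go in.

```bash

python3 -m crank '[[0.45,0,0,1.2,0,0,0],[0.45,0,0,2.4,0,0,0],[0.45,0,0,3.6,0,0,0],[0.45,0,0,4.6,0,0,0],[0.45,0,0,5.4,0,0,0],[0.45,0,0,5.9,0,0,0],[0.45,0,0,5.9,0,0,0],[0.45,0,0,5.9,0,0,0]]'
```

```text
t: 2.95
position: [0.4328, 0.3711, 0.1456]
orientation: [0.001, 0.159, 0.987, 0.001]
ft_force: [-0.6, 1.4, 6.9]
finger_gap: 0.0386
grip_force: 1.7
```

```bash

python3 - <<'E'
from h import *
s=sense();print(s["position"],s["ft_force"],s["ft_torque"])
c=camera("wrist");save(c,"w3");W=world(c)
r=(abs(W[...,2]-.12)<.006)&(np.hypot(W[...,0]-.432,W[...,1]-.374)<.075);P=W[r]
print("rim",len(P),cv2.minEnclosingCircle(P[:,:2].astype(np.float32)))
E
```

```text
[0.43282618 0.37113677 0.14560893] [-0.57733005  1.44525951  6.9159352 ] [-0.09665373  0.17647437 -0.03985155]
rim 16975 ((0.43261274695396423, 0.37685921788215637), 0.05999400466680527)
```

View pics/w3.png

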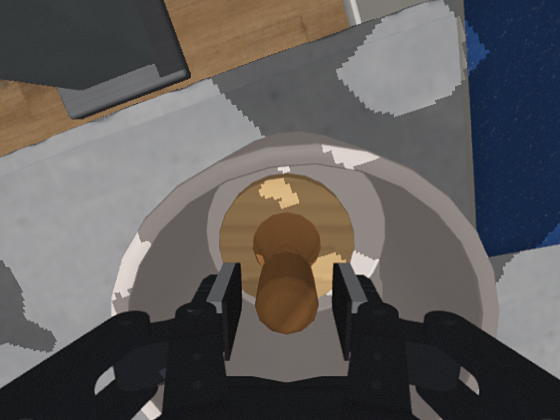

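The knob at (287,290) is between the pads. The small upward force (about 7 N) points to the left knuckle near (130,320) just touching the rim. I'll back up 4 mm and then close.

```bash

python3 -m crank '[[0.45,0,0,-0.4,0,0,0],[0.45,0,0,-0.4,0,0,0]]'
python3 -m crank '[[0.3,0,0,0,0,0,0],[0.2,0,0,0,0,0,0],[0.1,0,0,0,0,0,0],[0.1,0,0,0,0,0,0],[0.1,0,0,0,0,0,0]]'
```

```text
t: 3.25
position: [0.4326, 0.3709, 0.1492]
orientation: [0.0, 0.159, 0.987, 0.0]
ft_force: [0.7, -0.4, 0.6]
finger_gap: 0.0386
grip_force: 0.0
t: 3.88
position: [0.4326, 0.3709, 0.149]
orientation: [0.0, 0.159, 0.987, 0.0]
ft_force: [0.4, 3.1, 5.0]
finger_gap: 0.0217
grip_force: 59.1
```

```bash

python3 -m crank '[[0,0,0,-0.5,0,0,0],[0,0,0,-1.2,0,0,0],[0,0,0,-2,0,0,0],[0,0,0,-3,0,0,0],[0,0,0,-4,0,0,0],[0,0,0,-5,0,0,0],[0,0,0,-5,0,0,0]]'
python3 - <<'E'
from h import *
c=camera("wrist");save(c,"w4");W=world(c)
c=camera("scene");save(c,"s4")
E
```

```text
t: 4.75
position: [0.4328, 0.3709, 0.1998]
orientation: [0.001, 0.159, 0.987, 0.0]
ft_force: [-1.1, -0.3, -2.7]
finger_gap: 0.0214
grip_force: 59.0
```

View pics/w4.png

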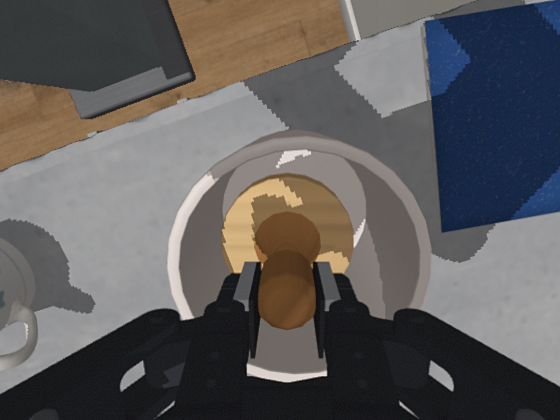

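The stamp hangs from the knob between the pads at (287,290), well gripped and clear of the pot floor. Next I'll lift it out.

```bash

python3 -m crank '[[0,0,0,-1.5,0,0,0],[0,0,0,-3.5,0,0,0],[0,0,0,-6,0,0,0],[0,0,0,-8.5,0,0,0],[0,0,0,-11,0,0,0],[0,0,0,-12.5,0,0,0],[0,0,0,-13,0,0,0],[0,0,0,-13,0,0,0]]'
```

```text
t: 5.85
position: [0.4325, 0.3708, 0.3285]
orientation: [-0.0, 0.159, 0.987, -0.0]
ft_force: [0.5, -0.0, -2.3]
finger_gap: 0.0217
grip_force: 59.1
```

```bash

python3 -m crank '[[0,-0.6,-2,0,0,0,0],[0,-1.6,-5,0,0,0,0],[0,-2.9,-9,0,0,0,0],[0,-4.1,-13,0,0,0,0],[0,-5.4,-17,0,0,0,0],[0,-6.7,-21,0,0,0,0],[0,-8,-25,0,0,0,0],[0,-9.5,-30,0,0,0,0]]'
python3 -m crank '[[0,-1.3,-4,0,0,0,0],[0,-2.6,-8,0,0,0,0],[0,-3.9,-12,0,0,0,0],[0,-5.2,-16,0,0,0,0],[0,-6.5,-20,0,0,0,0],[0,-7.8,-24,0,0,0,0],[0,-9,-28,0,0,0,0],[0,-9.6,-30.1,0,0,0,0]]'
python3 -m crank '[[0,0,0,0,0,0,0],[0,0,0,0,0,0,0],[0,0,0,0,0,0,0]]'
python3 - <<'E'
from h import *
print(sense()["joint_positions"])
c=camera("scene");save(c,"s5")
c=camera("wrist");W=world(c);save(c,"w5")
c=camera("top");W=world(c);save(c,"t5")
E
```

```text
t: 6.85
position: [0.4275, 0.0545, 0.3282]
orientation: [-0.0, 0.159, 0.987, -0.0]
ft_force: [1.2, 0.3, -1.0]
finger_gap: 0.0215
grip_force: 59.1
t: 7.85
position: [0.4239, -0.2616, 0.3281]
orientation: [-0.001, 0.16, 0.987, 0.0]
ft_force: [-0.1, 0.4, -2.5]
finger_gap: 0.0215
grip_force: 59.2
t: 8.22
position: [0.4249, -0.2589, 0.3291]
orientation: [0.0, 0.159, 0.987, -0.0]
ft_force: [-0.8, 0.4, -2.6]
finger_gap: 0.0219
grip_force: 59.3
[-7.02168844e-01 -1.96780805e-02  1.56776065e+00  1.91294430e-05
  1.59327788e+00 -1.95423004e+00]
```

View pics/s5.png

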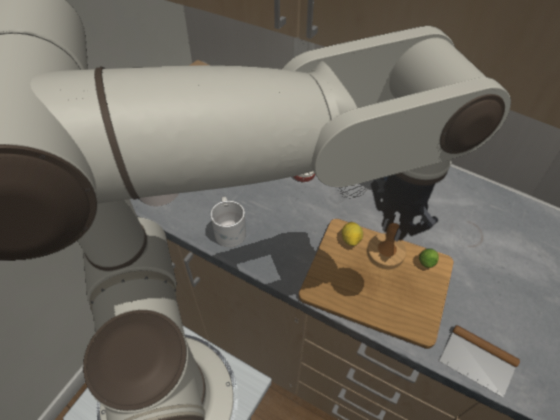

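The scene view shows the stamp hanging upright from the gripper at about (390,245), above the board. The lemon (352,233), lime (429,258) and mug (228,220) are undisturbed. I'll lower it now.

```bash

python3 -m crank '[[0,0,0,2,0,0,0],[0,0,0,5,0,0,0],[0,0,0,8,0,0,0],[0,0,0,11,0,0,0],[0,0,0,13.5,0,0,0],[0,0,0,15,0,0,0],[0,0,0,15.8,0,0,0],[0,0,0,15.8,0,0,0]]'
python3 -m crank '[[0,0,0,0.3,0,0,0],[0,0,0,0.6,0,0,0],[0,0,0,0.7,0,0,0],[0,0,0,0.7,0,0,0]]'
```

```text
t: 9.38
position: [0.425, -0.2598, 0.1711]
orientation: [-0.0, 0.159, 0.987, -0.0]
ft_force: [-0.3, 1.3, -2.6]
finger_gap: 0.0217
grip_force: 59.2
t: 9.88
position: [0.4249, -0.2598, 0.164]
orientation: [0.0, 0.159, 0.987, -0.0]
ft_force: [0.2, -1.0, -1.3]
finger_gap: 0.0215
grip_force: 59.3
```

```bash

python3 -m crank '[[0,0,0,0.1,0,0,0],[0,0,0,0.1,0,0,0]]'
```

```text
t: 10.12
position: [0.4249, -0.2598, 0.1629]
orientation: [-0.0, 0.159, 0.987, -0.0]
ft_force: [-0.3, 0.7, -2.8]
finger_gap: 0.0213
grip_force: 59.3
```

```bash

python3 -m crank '[[0,0,0,0.1,0,0,0],[0,0,0,0.1,0,0,0]]'
python3 -m crank '[[0,0,0,0.1,0,0,0],[0,0,0,0.1,0,0,0]]'
```

```text
t: 10.38
position: [0.4251, -0.2598, 0.1625]
orientation: [0.0, 0.159, 0.987, -0.0]
ft_force: [-1.7, 2.8, 6.2]
finger_gap: 0.0216
grip_force: 60.1
t: 10.62
position: [0.4252, -0.2598, 0.1624]
orientation: [0.001, 0.159, 0.987, -0.0]
ft_force: [-6.0, 7.2, 20.7]
finger_gap: 0.0217
grip_force: 61.6
```

It's in contact. I'll relieve the push, open, and retreat.

```bash

python3 -m crank '[[0,0,0,-0.1,0,0,0],[0.35,0,0,-0.1,0,0,0],[0.6,0,0,-0.1,0,0,0],[0.6,0,0,-0.1,0,0,0],[0.6,0,0,-0.1,0,0,0],[0.6,0,0,-0.1,0,0,0]]'
python3 -m crank '[[0.6,0,0,-1,0,0,0],[0.6,0,0,-3,0,0,0],[0.6,0,0,-6,0,0,0],[0.6,0,0,-9,0,0,0],[0.6,0,0,-12,0,0,0],[0.6,0,0,-14,0,0,0],[0.6,0,0,-14,0,0,0],[0.6,0,0,-14,0,0,0]]'
python3 - <<'E'
from h import *
c=camera("wrist");save(c,"w6");W=world(c)
k=(W[...,2]>.08)&(W[...,2]<.125)&(np.hypot(W[...,0]-.425,W[...,1]+.26)<.04);P=W[k]
print("knob top",len(P),P.mean(0),P.max(0))
c=camera("top");W=world(c);P=W[205:255,135:185].reshape(-1,3);P=P[(P[:,2]>.105)&(P[:,2]<.135)]
print("rim",cv2.minEnclosingCircle(P[:,:2].astype(np.float32)))
E
```

```text
t: 11.38
position: [0.4249, -0.2598, 0.1619]
orientation: [0.0, 0.159, 0.987, -0.0]
ft_force: [-0.3, 0.6, 0.6]
finger_gap: 0.0511
grip_force: 0.0
t: 12.38
position: [0.4247, -0.2596, 0.3013]
orientation: [-0.0, 0.159, 0.987, 0.0]
ft_force: [-0.5, -0.8, 0.7]
finger_gap: 0.0514
grip_force: 0.0
knob top 907 [ 0.42181617 -0.25864081  0.10881535] [ 0.43581156 -0.24776184  0.11528568]
rim ((0.43178409337997437, 0.3746490776538849), 0.06142802536487579)
```

View pics/w6.png

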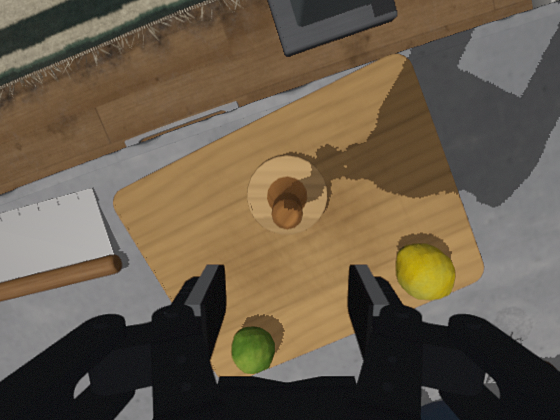

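The stamp stands upright on the clear part of the board at (287,195). The lemon (425,270) and lime (253,350) are in place, the pot has not moved, and the gripper is free.

```bash
python3 -c "
from bench import *
print(job_done())"
```

```text
the job is handed in; nothing more can be done
None
```

The stamp is out of the pot and standing upright on the clear near half of the chopping board; the pot, lemon, lime and mug look undisturbed, and the job is handed in (no verdict was returned).

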